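# Tug the rotary-tool board, then stow it under the flip-top

### The arm

A 7-joint arm with a two-finger parallel gripper is mounted at the origin on the work surface. World frame = base frame: x ahead of the robot, y to its left, z up, the work surface at z = 0. Lengths are in m, angles in rad, forces in N, time in s.
With the tool pointing down it reaches from about 0.4 to 0.875 m from the base axis. Payload 19.3 kg.
Tool frame: the origin (TCP) lies midway between the tips of the shut fingers; the grasp point (between the pads) lies 19 mm behind it; z points along the fingers, y is the direction in which the jaws open and shut (so a half turn about z gives the same grasp; the last joint's range is limited). The gripper opens to 85 mm and grips with 20 to 120 N. Pads are 22 mm wide; open, the fingers measure 114 mm over their backs; the gripper's body (76 mm by 85 mm) begins 54 mm behind the grasp point. The pads swing forward as they close: fully open they stand 13 mm farther back than shut.
Start: joints at [1.161, 0.521, -0.036, 1.599, 0.021, 1.021, -0.113], TCP at [0.208, -0.589, 0.231] pointing down, gripper open.
Joint ranges: [-2.91, 2.91], [-0.3, 2.13], [-1.5, 1.42], [0.17, 2.43], [-1.26, 4.41], [0.16, 1.93], [-2.52, 2.52]. Speed limits (rad/s): [1.89, 1.89, 2.39, 2.39, 3.01, 3.01, 3.01].

### API

Orientations are given as a unit quaternion [w, x, y, z].
In Python, from bench import env gives the robot as it stands.
- The arm moves only by the shell command python3 -m creep 'ROWS' [FORCE]. ROWS is JSON, a list of rows, each a list of 7 numbers: the shift along the world's x, y, z scaled (see below), then the turn, a rotation vector about the world's x, y, z scaled (see below), then the opening, from -1 (shut) to 1 (fully open). In form: [[x, y, z, rx, ry, rz, jaw], ...]. A call has 1 to 10 rows; each row shifts and turns the commanded pose from where the row before left it; what a row does not reach is not made up. The controller multiplies each number of a shift by 2 cm and each number of a turn by 8 degrees. A row lasts 1/10 s, in which the tool goes at most 50 mm and 8.59 degrees, less where a joint would pass 70% of its speed; a pose out of reach is approached as far as the arm can. A call with a number of a shift or a turn outside -1 to 1 is refused whole. A call with a gripper value outside its range is refused whole. The fingers move at their own pace and stop on an object; FORCE is the grip in N (left out, the last holds). Time passes only in rows, so rows that do not move let the fingers close. It gives the time, the measured TCP pose, the force and the opening at its end, in the units of the state.
- env.get_obs(): the state, without advancing time (a new reading comes with each control period).
- env.read_camera(name): name is "side" or "top" or "wrist"; returns a dict with "color" (480x640x3 uint8, red, green, blue), "mtx" (3x3 intrinsics, pixels), "camera_from_world" (4x4, takes a point from world to camera coordinates). Camera axes: x right, y up, looking along -z (the intrinsics and any distortion apply to the point x, -y, -z); pixel columns grow to the right and rows downward; lengths in m; the calibration is good to about 2 mm. A picture is of the moment at which its call begins. There is no depth.
- env.sign_off(): hands the job in, once; it reports no verdict.
Trained networks look in the newest picture that a camera, given by its name, has taken for a name from the list of things; names that differ only in an ending like _2 or _b are one class to them, and where a whole thing is asked for, a point or a joint stands for the part that bears it (a point fixed in the world has none). Each returns a list of dicts, best first, with "p" (0 to 1); they miss things now and then, are a little off and sometimes report something else, mostly with a low value. They report only what shows in the picture. A call takes as long as a camera call.
- env.boxes_of(query, camera): "location" ([x, y, z] in m, in the coordinates of the camera as it stood for that picture, good to about 4 mm: the middle of the surface that is visible of it).
The state is a dict: "t": time; "q": joint angles; "dq": joint speeds; "effort": joint torques, N m; "eef_pos": TCP position; "eef_rot": TCP orientation; "ft_force": force on the tool from outside, world axes, zero at the start; "torque": the same for the moment, N m; "gripper_width": finger opening in m.
Only numpy, scipy, OpenCV 4.12 (cv2) and the standard library are available. Lean on these libraries where they do the work, as an engineer would, in place of code of your own. Each camera call takes 0.05 s, during which the arm holds its last target.

### The job

Stow the rotary tool: turn the sloping flip-top right over to its other stop so that the tool board hangs upside down beneath it, and leave it there. Before turning, give the board's red handle a firm tug of about 15 N, square to the board and held for half a second, to be sure that the catch really holds; if the board gives, press it home until it snaps in and tug again. Turn it steadily without letting it slam, and leave the other things on the bench where they are.

Things in the scene. Friction and masses are not known exactly. Their poses are not given: they have to be found in the camera images.
- handle (a point): Centre of the tool board's carrying handle: round red bar, 14 mm thick, 102 mm free length along y. Axes as pivot: x up the slope, y along the bar, z square out of the board (the way to approach and pull, 35 deg from vertical, fingers closing along x). The grey tool's top is 26 mm below the bar's centre. Board home: at x -10, y 0, z +92 mm from pivot.
- tool_board: Loose plywood deck, 114 x 170 x 12 mm, 0.36 to 0.54 kg with its rotary tool; origin under the deck's middle, axes as handle. It lies in a shallow nest (1.5 mm play) and is held down by the three noses of the spring catch, if these have snapped over it. They may have snapped or missed at the start. Missed, four spring plungers hold the board about 2 mm higher than caught: hardly to be seen.
- backstop (a point): Middle of the upper edge of the clear dust backstop, 150 mm wide, that stands on the board 66 mm up the slope from the handle. It rises 36 mm higher (along the board's z) than the handle's centre, so a hand that comes straight down on the handle would strike it: come square to the board.
- catch: Spring catch on the upper edge of the flip-top: dark steel block 64 to 80 mm up the slope from the axle, and a steel yoke with three noses; origin and axes as pivot. Snapped, the handle gives under 2 mm to a 15 N tug. Missed, 5 to 11 N at the handle lift the board straight out of its nest, 4 mm and more. Pressing the handle square down with 20 N seats it (it goes 2 mm down); the noses snap over within 0.3 s. Leave the knob alone.
- stand: Fixed plywood stand of the flip-top; origin under its centre on the bench. Base 220 x 290 mm; two cheeks, 75 mm wide and 189 mm high, at y +-107 to +-123 mm, carry the axle along y, 165 mm above the bench. Its -x side, to which the panel slopes down, faces the robot's right (world -y), give or take 19 deg; its +y end points to the robot.
- pivot (a point): Middle of the flip-top's axle. Axes turn with the flip-top: y along the axle, x in the panel towards the turning bar (up the slope at the start), z square out of the side that carries the tool board. At the start z leans 35 deg from vertical, to the robot's right (about world -y).
- turning_bar (a point): Centre of the bare aluminium bar on the upper edge of the flip-top, for turning it over: round, 12 mm thick, 120 mm free length along y, parallel to the axle and 126 mm from it (x +126, y 0, z 0 from pivot, same axes). 40 mm are free between bar and panel edge. The bar may turn in the fingers, which can point straight down all the way.
- flip_top (a joint): Turn about the axle, rad: 0 at the working stop (sloping), 2.531 at the stowed stop (level, tool underneath). It grows as the turning bar goes up, over the top and down on the robot's right, to end 126 mm on that side (stand's -x) of the axle, at axle height. The axle drags (0.9 N m): it stays where it is left and hardly yields to a pull or push of 20 N square to the board at the handle.
- drum_jar: Amber jar of sanding drums with a black cap, 64 mm across, 85 mm high, beside the stand; origin under its centre. Leave it alone.
- oil_bottle: White bottle with a red cap, 56 mm across, 150 mm high; origin under its centre. Leave it alone.
- bracket_a: U-shaped cream-coloured wooden bracket, 128 x 80 x 12 mm, lying flat; origin under its centre. Leave it alone.
- bracket_b: Second U-shaped bracket, of dark wood, same size; leave it alone.
- brush: Bench brush, 190 mm long, lying; leave it alone.
- screwdriver: Screwdriver, 200 mm long, lying; leave it alone.
- mug: Blue mug, 80 mm across, 95 mm high; leave it alone.
- disc_box: Blue cardboard box of sanding discs, 100 x 130 x 45 mm; leave it alone.

How it is judged:
On the way, in this order (a step that is already met when the one before it is completed fails the run):
1. with the flip-top still at its working stop, the board is tugged by the gripper and the catch carries at least 8 N for 0.2 s (contact force between tool_board and catch above 8 N and contact force between the fingers and tool_board above 1 N and value of joint flip_top below 0.15 rad), for 0.2 s.
2. the flip-top is turned over with the board still held in it (value of joint flip_top above 2.43 rad and distance between handle and pivot below 0.1 m), for 0.1 s.
At the end, for the whole second after the job is handed in: The flip-top rests turned over within 0.1 rad of its stowed stop, the tool board hanging upside down beneath it (within 0.19 rad), still held in it (handle within 100 mm of the axle's middle) and at rest (all of step 2 and angle between handle's own z axis and vertical above 2.95 rad and velocity of joint flip_top between -0.05 and 0.05 rad/s and linear speed of tool_board below 0.02 m/s); the robot touches nothing.
It fails at once if the tool board comes out of the flip-top (distance between handle and pivot above 0.14 m).
It fails at once if the flip-top slams (faster than 3 rad/s) (velocity of joint flip_top above 3 rad/s).
It fails at once if the catch is wrenched with more than 35 N (contact force between tool_board and catch above 35 N).
It fails at once if another thing on the bench is moved by more than 30 mm (distance of any of drum_jar, oil_bottle, bracket_a, bracket_b, brush, screwdriver, mug, disc_box from where it was at the start of the episode above 0.03 m).
It also fails if it takes over 67 s, if anything falls off the work surface, if the arm or the gripper's body presses on something with over 40 N, if the wrist force passes 120 N, or if a joint passes its speed limit or range.

## Working session

There is one attempt and no reset: what is moved stays moved. The work goes in short steps, Python scripts to look and compute and a shell command to move; the robot and the scene stay as the last step left them, time stands still between calls to the robot, and variables do not carry over. Pictures are saved under pics/ and viewed, and the job is handed in when it is done.

```bash
mkdir -p pics; ls; python3 - <<'E'
from bench import env
import cv2
o=env.get_obs()
for k,v in o.items(): print(k,v)
for c in ["side","top"]:
    r=env.read_camera(c); cv2.imwrite(f"pics/{c}0.png",r["color"][:,:,::-1])
    print(c,r["mtx"].tolist(),r["camera_from_world"].round(4).tolist())
    import numpy as np
    T=np.linalg.inv(r["camera_from_world"])
    for q in ["handle","turning_bar","backstop","stand","pivot","catch","tool_board","drum_jar","oil_bottle","mug"]:
        for d in env.boxes_of(q,c)[:2]:
            print(q,round(d["p"],2),(T@np.r_[d["location"],1])[:3].round(4))
E
```

```text
pics
t 0.0
q [ 1.16077951  0.52200671 -0.03631936  1.59999951  0.02117947  1.02110879
 -0.11279547]
dq [-0.00013201 -0.00063973 -0.00060144  0.00150207 -0.00030847 -0.00029983
 -0.00018909]
effort [-2.11150007e-03 -9.27106762e+01  1.98023379e+00 -3.69931769e+01
  1.79767970e-02  8.15098087e-03  3.36786240e-05]
eef_pos [ 0.2081744  -0.58895246  0.23073341]
eef_rot [-5.54107426e-04  9.85602069e-01  1.69080568e-01 -1.29672945e-04]
ft_force [ 0.30048102 -0.07648179  0.2923171 ]
torque [-0.06583884  0.01979967  0.00678396]
gripper_width 0.08510535928477649
side [[591.3803134480498, 0.0, 309.7327305546006], [0.0, 591.3803134480498, 229.64922047816444], [0.0, 0.0, 1.0]] [[0.9731, -0.2303, -0.0025, -0.5026], [0.1701, 0.7112, 0.6821, -0.2209], [-0.1553, -0.6642, 0.7312, -1.7101], [0.0, 0.0, 0.0, 1.0]]
handle 0.93 [ 0.5477 -0.0495  0.2051]
turning_bar 0.95 [ 0.5441 -0.0077  0.1986]
backstop 0.72 [ 0.5487 -0.0441  0.2027]
stand 0.64 [ 0.5416 -0.0512  0.0169]
pivot 0.9 [ 0.548  -0.0044  0.1962]
pivot 0.49 [0.2978 0.4179 0.0135]
catch 0.76 [ 0.5493 -0.0018  0.2073]
catch 0.27 [ 0.5769 -0.2622  0.
[... 344 characters left out ...]
0.0, 1.0]] [[-0.006, -0.9999, 0.0102, -0.0048], [0.9939, -0.0049, 0.1099, -0.5141], [-0.1098, 0.0108, 0.9939, -1.5091], [0.0, 0.0, 0.0, 1.0]]
handle 0.58 [ 0.5452 -0.0335  0.2464]
turning_bar 0.77 [0.5489 0.0297 0.2174]
turning_bar 0.23 [ 0.5409 -0.0338  0.2401]
backstop 0.65 [ 0.5457 -0.0293  0.2354]
stand 0.97 [0.5257 0.012  0.064 ]
stand 0.21 [ 0.5805 -0.2645  0.0204]
pivot 0.65 [0.5498 0.032  0.2173]
pivot 0.24 [ 0.542  -0.0326  0.2424]
catch 0.64 [0.5555 0.0203 0.222 ]
tool_board 0.56 [ 0.5441 -0.033   0.2412]
drum_jar 0.97 [0.614  0.165  0.0846]
drum_jar 0.58 [0.3896 0.5618 0.102 ]
oil_bottle 0.91 [0.3902 0.5626 0.0999]
mug 0.83 [ 0.5932 -0.4759  0.0474]
mug 0.52 [0.5482 0.0278 0.2158]
```

View pics/side0.png

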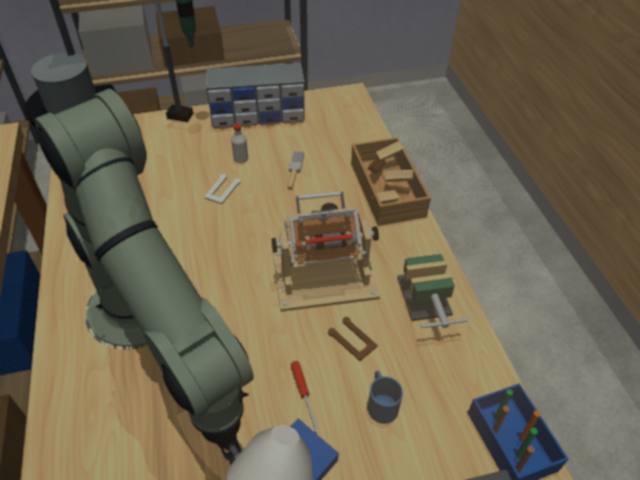

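View pics/top0.png

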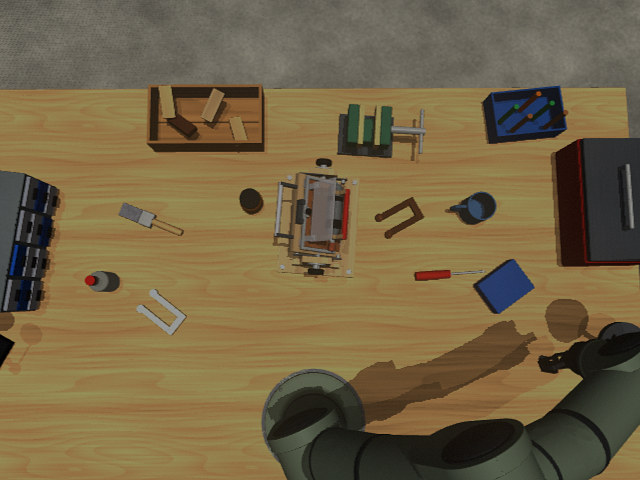

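The side view shows the stand at about (328,250), with the red handle at (330,239) and the aluminium bar at (320,196). In the top view the handle is at (345,215) and the bar at (278,210). I'll zoom in next to fit the pose.

```bash
python3 - <<'E'
import cv2
a=cv2.imread("pics/side0.png")[180:320,255:395]; cv2.imwrite("pics/side0z.png",cv2.resize(a,None,fx=4.2,fy=4.2,interpolation=cv2.INTER_CUBIC))
a=cv2.imread("pics/top0.png")[150:285,255:375]; cv2.imwrite("pics/top0z.png",cv2.resize(a,None,fx=4.4,fy=4.4,interpolation=cv2.INTER_CUBIC))
E
```

```text
(no output)
```

View pics/side0z.png

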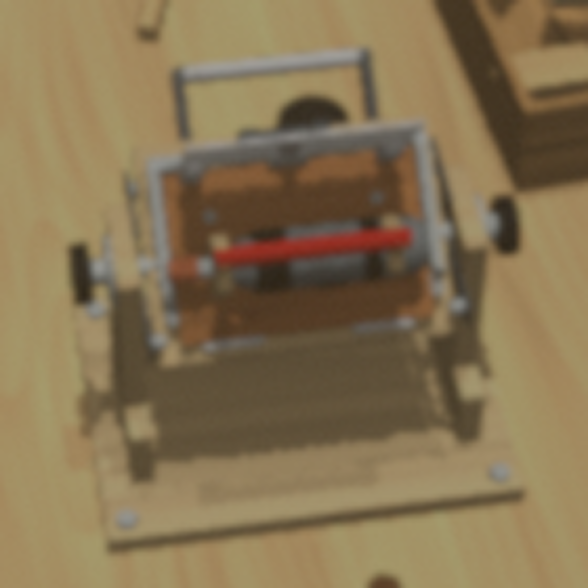

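View pics/top0z.png

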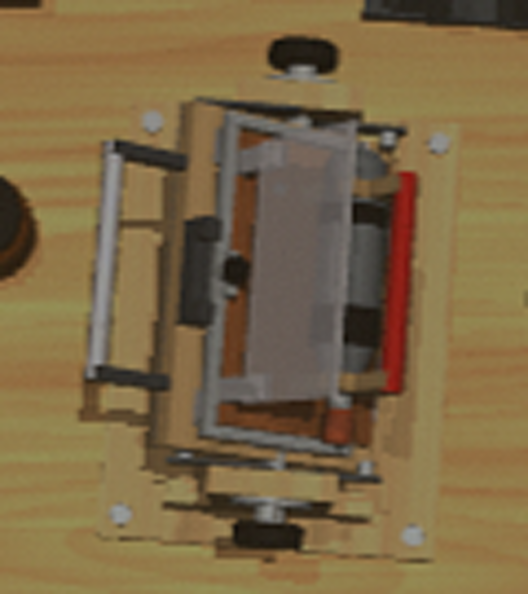

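```bash
cat > h.py <<'E'
import numpy as np
from bench import env
from scipy.spatial.transform import Rotation as R
def proj(r,P):
    P=np.atleast_2d(P); T=r["camera_from_world"]
    c=P@T[:3,:3].T+T[:3,3]; c=c*[1,-1,-1]
    p=c@r["mtx"].T; return p[:,:2]/p[:,2:]
def frame(x,y,yaw,th=0):
    # stand -> world; pivot axes: z leans 35deg to stand -x ; theta lifts bar
    # x up slope
    a=np.radians(35)+th
    S=R.from_euler('z',yaw).as_matrix()
    px=np.array([np.cos(a),0,np.sin(a)]); pz=np.array([-np.sin(a),0,np.cos(a)])
    M=S@np.column_stack([px,[0,1,0],pz])
    return np.array([x,y,.165]),M,S
E
python3 - <<'E'
from h import *
from scipy.optimize import least_squares
rs={c:env.read_camera(c) for c in ["side","top"]}
s=lambda u,v:(u/4.2+255-.4,v/4.2+180-.4); t=lambda u,v:(u/4.4+255-.4,v/4.4+150-.4)
H=[[-.010,.051,.092],[-.010,-.051,.092]];B=[[.126,.06,0],[.126,-.06,0]]
obs=[("side",'p',H[0],s(216,257)),("side",'p',H[1],s(411,237)),("side",'p',B[0],s(178,74)),("side",'p',B[1],s(367,55)),
("top",'p',H[0],t(393,390)),("top",'p',H[1],t(408,174)),("top",'p',B[0],t(94,377)),("top",'p',B[1],t(112,146)),
("side",'s',[-.11,.145,0],s(107,547)),("side",'s',[-.11,-.145,0],s(523,495)),
("top",'s',[-.11,.145,.01],t(430,558)),("top",'s',[-.11,-.145,.01],t(460,122)),("top",'s',[.11,.145,.01],t(100,535))]
def res(q):
    p,M,S=frame(*q[:3]); out=[]
    for c,k,P,uv in obs:
        P=np.array(P); W=p+M@P if k=='p' else np.array([q[0],q[1],0])+S@P
        out.append(proj(rs[c],W)[0]-uv)
    return np.array(out)
f=least_squares(lambda q:res(q).ravel(),[.545,0,np.pi/2],loss='soft_l1')
print(f.x,np.degrees(f.x[2]));print(res(f.x).round(1).tolist())
p,M,S=frame(*f.x)
print("piv",p,"handle",p+M@[-.01,0,.092],"bar",p+M@[.126,0,0],"z",M[:,2],"x",M[:,0]," backstop",p+M@[.056,0,.128])
# tool: z=-M z, y=+-M x
for sg in(1,-1):
    y=sg*M[:,0];z=-M[:,2];G=np.column_stack([np.cross(y,z),y,z])
    o=env.get_obs();w,a,b,c=o["eef_rot"];C=R.from_quat([a,b,c,w])
    print("rotvec deg",np.degrees((R.from_matrix(G)*C.inv()).as_rotvec()), C.as_matrix().round(3).tolist())
E
```

```text
[ 0.55587575 -0.01919358  1.49264203] 85.52208875966049
[[4.1, 0.1], [-4.5, 0.4], [1.1, 0.8], [-2.2, 0.7], [-1.2, -4.6], [-1.9, 3.9], [0.1, -3.0], [-0.2, 1.7], [0.5, 2.2], [0.2, 1.8], [0.3, 0.1], [-0.1, 0.1], [-1.3, -0.2]]
piv [ 0.55587575 -0.01919358  0.165     ] handle [ 0.55111627 -0.07996806  0.23462622] bar [0.56393409 0.08370452 0.23727063] z [-0.04478184 -0.5718256   0.81915204] x [0.0639551  0.81665159 0.57357644]  backstop [ 0.55372516 -0.04665477  0.30197174]
rotvec deg [  6.29005962 -47.813896   149.59748957] [[0.943, 0.333, -0.0], [0.333, -0.943, 0.0], [0.0, -0.0, -1.0]]
rotvec deg [ 34.94216426   4.5970913  -23.19182104] [[0.943, 0.333, -0.0], [0.333, -0.943, 0.0], [0.0, -0.0, -1.0]]
```

The fit puts the pivot at (0.556, -0.019, 0.165) with a yaw of 85.5°. The residuals at the segment centres are about 1 px; the red bar shows longer than its free length, but symmetrically. Next I'll move to a standoff square to the board.

```bash
python3 -m creep '[[0.5,0.5,0.8,0,0,0,0.4],[0.5,0.5,0.8,0,0,0,0.4],[0.5,0.5,0.8,0,0,0,0.4],[0.5,0.5,0.8,0,0,0,0.4],[0.5,0.5,0.8,0,0,0,0.4],[0.5,0.5,0.8,0,0,0,0.4],[0.5,0.5,0.8,0,0,0,0.4],[0.5,0.5,0.8,0,0,0,0.4],[0.5,0.5,0.8,0,0,0,0.4],[0.5,0.5,0.8,0,0,0,0.4]]' 40
python3 -m creep '[[1,1,0,0.437,0.057,-0.29,0.4],[1,1,0,0.437,0.057,-0.29,0.4],[1,1,0,0.437,0.057,-0.29,0.4],[1,1,0,0.437,0.057,-0.29,0.4],[1,1,0,0.437,0.057,-0.29,0.4],[1,1,0,0.437,0.057,-0.29,0.4],[1,1,0,0.437,0.057,-0.29,0.4],[1,1,0,0.437,0.057,-0.29,0.4],[1,1,0,0.437,0.057,-0.29,0.4],[1,1,0,0.437,0.057,-0.29,0.4]]'
```

```text
t: 2.2
eef_pos: [0.3093, -0.4879, 0.3933]
eef_rot: [0.0, 0.986, 0.169, 0.0]
ft_force: [-0.1, 0.1, -0.7]
gripper_width: 0.0596
t: 3.2
eef_pos: [0.5093, -0.2874, 0.3927]
eef_rot: [-0.301, 0.953, -0.037, 0.012]
ft_force: [0.3, -0.2, -0.2]
gripper_width: 0.06
```

```bash
python3 -m creep '[[0.26,1,-0.4,0,0,0,0.4],[0.26,1,-0.4,0,0,0,0.4],[0.26,1,-0.4,0,0,0,0.4],[0.26,1,-0.4,0,0,0,0.4],[0.26,1,-0.4,0,0,0,0.4],[0.26,1,-0.4,0,0,0,0.4],[0.26,1,-0.4,0,0,0,0.4],[0,0,0,0,0,0,0.4]]'
python3 - <<'E'
from h import *
import cv2
o=env.get_obs(); print(o["eef_pos"],o["eef_rot"],o["ft_force"],o["torque"],o["q"].round(2))
for c in ["wrist","side","top"]:
    r=env.read_camera(c); cv2.imwrite(f"pics/{c}1.png",r["color"][:,:,::-1]); T=np.linalg.inv(r["camera_from_world"])
    if c=="wrist": print(r["mtx"].tolist(),r["camera_from_world"].tolist())
    for q in ["handle","turning_bar","backstop"]:
        for d in env.boxes_of(q,c)[:1]: print(c,q,round(d["p"],2),(T@np.r_[d["location"],1])[:3].round(4))
E
```

```text
t: 4.0
eef_pos: [0.5449, -0.1453, 0.336]
eef_rot: [-0.301, 0.953, -0.035, 0.011]
ft_force: [-0.2, 0.4, -0.8]
gripper_width: 0.0598
[ 0.54492712 -0.14528409  0.33603824] [-0.30112553  0.95287728 -0.03495331  0.01124998] [-0.24801527  0.42385315 -0.84295206] [-0.63147884  0.07294747  0.00284128] [ 0.6   0.49 -0.2   1.53 -0.49  1.38 -1.07]
[[406.2613538428722, 0.0, 316.25205484367314], [0.0, 406.2613538428722, 244.38116913207136], [0.0, 0.0, 1.0]] [[-0.060246145119150635, -0.8160209769090424, -0.574874044676482, 0.10782795208003489], [0.9616233536598092, 0.10699340952556255, -0.2526518078584839, -0.4542885136164769], [0.2676769091542026, -0.5680336042546346, 0.778258887994956, -0.649757760564071], [0.0, 0.0, 0.0, 1.0]]
wrist handle 0.89 [ 0.5674 -0.0484  0.2081]
wrist turning_bar 0.98 [ 0.6031 -0.0116  0.1961]
wrist backstop 0.62 [ 0.5624 -0.0511  0.207 ]
side handle 0.94 [ 0.5162 -0.0532  0.1952]
side turning_bar 0.93 [ 0.4798 -0.0676  0.1468]
side backstop 0.79 [ 0.5168 -0.0559  0.1931]
top handle 0.94 [ 0.5441 -0.0344  0.2416]
top turning_bar 0.92 [0.5429 0.0285 0.2164]
top backstop 0.73 [ 0.5456 -0.0325  0.2382]
```

View pics/wrist1.png

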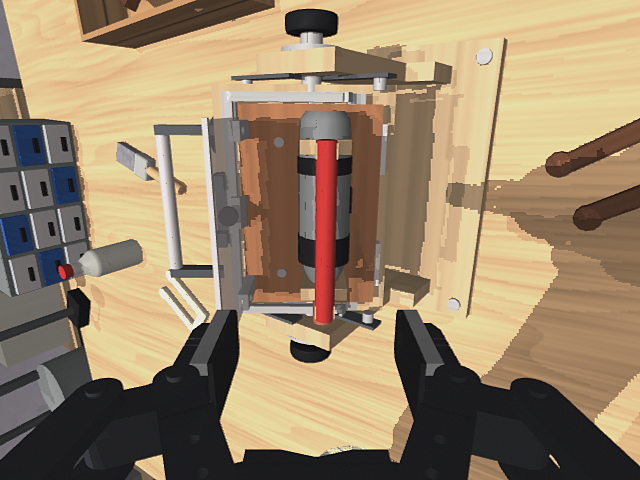

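View pics/side1.png

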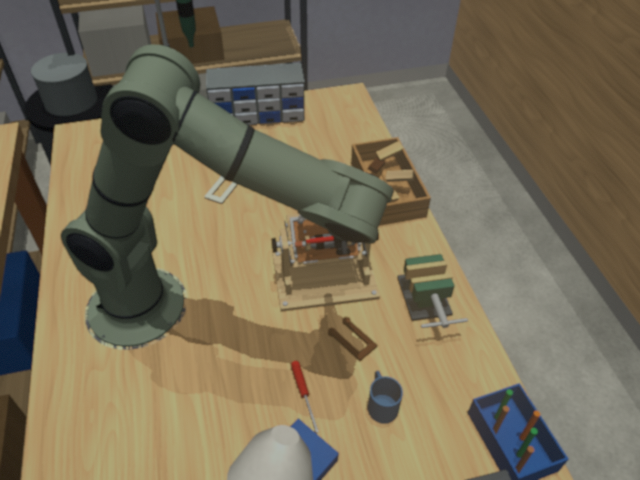

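In the wrist view the red bar runs vertically from (326,140) to (325,322), slightly right of the jaw midline. The backstop is at (215,210). I'll check these against the model.

```bash
python3 - <<'E'
from h import *
from scipy.optimize import least_squares
rs={c:env.read_camera(c) for c in ["wrist","side","top"]}
p,M,S=frame(0.55588,-.01919,1.49264)
h=p+M@[-.01,0,.092]
W=[p+M@[-.01,.0615,.092],h,p+M@[-.01,-.0615,.092],p+M@[.126,.06,0],p+M@[.126,-.06,0]]
print(proj(rs["wrist"],W).round(1).tolist())
o=env.get_obs(); w,a,b,c=o["eef_rot"];C=R.from_quat([a,b,c,w]).as_matrix()
print(C.round(3).tolist(), M.round(3).tolist())
print("tcp line proj", proj(rs["wrist"],[o["eef_pos"]+C@[0,0,d] for d in(0,.05,.1)]).round(1).tolist())
# refine: all centres, ends free length
E_=[("wrist",(326,140),(325,322)),("side",(216/4.2+254.6,257/4.2+179.6),(411/4.2+254.6,237/4.2+179.6)),("top",(393/4.4+254.6,390/4.4+149.6),(408/4.4+254.6,174/4.4+149.6))]
cs=[(c,(np.array(a)+b)/2) for c,a,b in E_]
def res(X): return np.ravel([proj(rs[c],X)[0]-uv for c,uv in cs])
f=least_squares(res,h); print("tri handle",f.x,f.fun.round(1)); print("in pivot frame",M.T@(f.x-p))
print("eef in handle frame",M.T@(o["eef_pos"]-f.x))
E
```

```text
[[317.7, 313.9], [317.8, 232.6], [317.8, 139.3], [172.8, 266.5], [157.4, 134.5]]
[[0.997, -0.064, 0.045], [-0.078, -0.817, 0.572], [0.001, -0.574, -0.819]] [[0.064, -0.997, -0.045], [0.817, 0.078, -0.572], [0.574, 0.0, 0.819]]
tcp line proj [[317.0, 322.3], [316.8, 274.2], [316.7, 244.0]]
tri handle [ 0.5517487  -0.08396386  0.23168185] [-0.5  0.2  0.5  2.  -0.  -0.5]
in pivot frame [-0.01491476 -0.00093864  0.09184693]
eef in handle frame [0.00561675 0.00194895 0.12253454]
```

```bash
python3 -m creep '[[0.03,0.44,-0.71,0,0,0,0.4],[0.03,0.44,-0.71,0,0,0,0.4],[0.03,0.44,-0.71,0,0,0,0.4],[0.03,0.44,-0.71,0,0,0,0.4],[0.03,0.44,-0.71,0,0,0,0.4],[0.03,0.44,-0.71,0,0,0,0.4],[0,0,0,0,0,0,0.4]]'
python3 - <<'E'
from h import *
import cv2
r=env.read_camera("wrist"); cv2.imwrite("pics/wrist2.png",r["color"][:,:,::-1])
o=env.get_obs(); w,a,b,c=o["eef_rot"];C=R.from_quat([a,b,c,w]).as_matrix()
h=np.array([ 0.5517487,-0.08396386,0.23168185])
p,M,S=frame(0.55588,-.01919,1.49264)
print(M.T@(o["eef_pos"]-h),o["ft_force"])
print(proj(r,[h,h+M@[0,.06,0],h-M@[0,.06,0]]).round(), proj(r,[o["eef_pos"]+C@[0,0,d] for d in(-.019,0,.03)]).round(1).tolist())
E
```

```text
t: 5.45
eef_pos: [0.5477, -0.0952, 0.2489]
eef_rot: [-0.301, 0.953, -0.037, 0.011]
ft_force: [0.2, -0.1, 1.1]
gripper_width: 0.0597
[0.00022853 0.00273501 0.0220343 ] [ 0.46371213 -0.8729269   0.59183508]
[[318. 293.]
 [318. 406.]
 [318. 153.]] [[317.9, 350.3], [317.8, 323.1], [317.6, 290.8]]
```

View pics/wrist2.png

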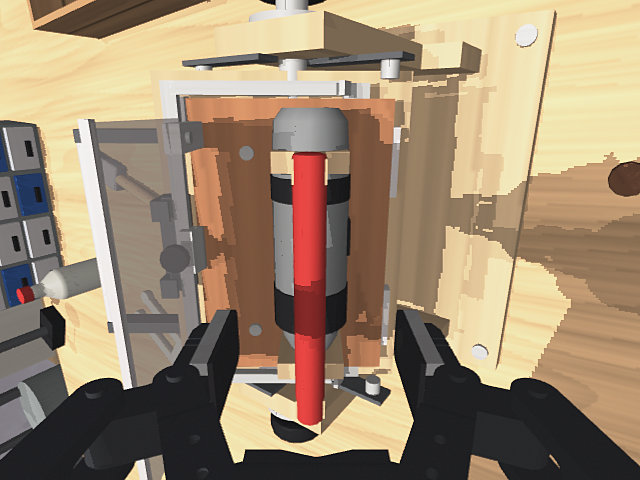

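The bar now sits at u≈310 and the jaw midline is at 317.5, so I'm about 3.5 mm low. I'll correct that, go down onto the handle and close.

```bash
python3 -m creep '[[0.03,0.4,-0.46,0,0,0,0.4],[0.03,0.4,-0.46,0,0,0,0.4],[0.03,0.4,-0.46,0,0,0,0.4],[0,0,0,0,0,0,0.4]]'
python3 - <<'E'
from h import *
import cv2
r=env.read_camera("wrist"); cv2.imwrite("pics/wrist3.png",r["color"][:,:,::-1])
o=env.get_obs()
h=np.array([ 0.5517487,-0.08396386,0.23168185])
p,M,S=frame(0.55588,-.01919,1.49264)
print(M.T@(o["eef_pos"]-h),M.T@o["ft_force"])
E
```

```text
t: 5.9
eef_pos: [0.5496, -0.0708, 0.2214]
eef_rot: [-0.301, 0.953, -0.037, 0.011]
ft_force: [0.9, 0.2, -0.6]
gripper_width: 0.0594
[ 0.00434668  0.00286123 -0.01484585] [-0.09527136 -0.000245   -0.22848205]
```

View pics/wrist3.png

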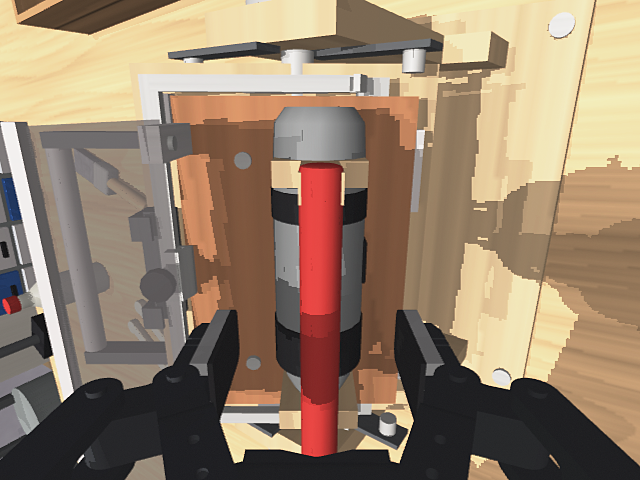

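The bar is centred between the jaws at u≈320. I'll close gently.

```bash
python3 -m creep '[[0,0,0,0,0,0,-0.3],[0,0,0,0,0,0,-0.7],[0,0,0,0,0,0,-1],[0,0,0,0,0,0,-1],[0,0,0,0,0,0,-1],[0,0,0,0,0,0,-1]]' 60
python3 - <<'E'
from h import *
o=env.get_obs()
h=np.array([ 0.5517487,-0.08396386,0.23168185])
p,M,S=frame(0.55588,-.01919,1.49264)
print(M.T@(o["eef_pos"]-h),M.T@o["ft_force"],o["gripper_width"])
E
```

```text
t: 6.55
eef_pos: [0.5502, -0.0727, 0.2226]
eef_rot: [-0.3, 0.953, -0.037, 0.012]
ft_force: [-0.8, -3.3, 1.6]
gripper_width: 0.0115
[ 0.00385252  0.00245284 -0.01382232] [-1.85905355  0.57289867  3.19482826] 0.011549913484170109
```

```bash
python3 - <<'E'
from h import *
import cv2
r=env.read_camera("wrist"); cv2.imwrite("pics/wrist4.png",r["color"][:,:,::-1])
E
```

```text
(no output)
```

View pics/wrist4.png

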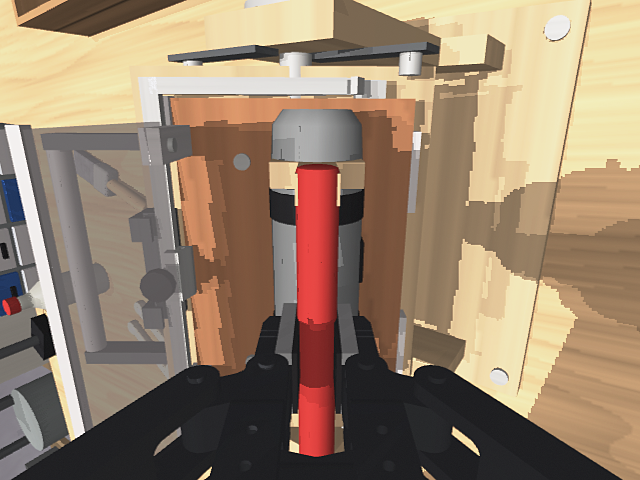

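The bar is between the pads. I'll start the tug in 1 mm steps, watching force against displacement.

```bash
cat > m.py <<'E'
from h import *
o=env.get_obs()
h=np.array([ 0.5517487,-0.08396386,0.23168185])
p,M,S=frame(0.55588,-.01919,1.49264)
print("t",round(o["t"],2),"pos mm",((M.T@(o["eef_pos"]-h))*1000).round(2),"F",(M.T@o["ft_force"]).round(2),o["gripper_width"].round(4))
E
python3 -m creep '[[-0.002,-0.029,0.041,0,0,0,-1],[0,0,0,0,0,0,-1]]' >/dev/null; python3 m.py
python3 -m creep '[[-0.002,-0.029,0.041,0,0,0,-1],[0,0,0,0,0,0,-1]]' >/dev/null; python3 m.py
python3 -m creep '[[-0.002,-0.029,0.041,0,0,0,-1],[0,0,0,0,0,0,-1]]' >/dev/null; python3 m.py
```

```text
Traceback (most recent call last):
  File "m.py", line 5, in <module>
    print("t",round(o["t"],2),"pos mm",((M.T@(o["eef_pos"]-h))*1000).round(2),"F",(M.T@o["ft_force"]).round(2),o["gripper_width"].round(4))
                                                                                                               ^^^^^^^^^^^^^^^^^^^^^^^^
AttributeError: 'float' object has no attribute 'round'
Traceback (most recent call last):
  File "m.py", line 5, in <module>
    print("t",round(o["t"],2),"pos mm",((M.T@(o["eef_pos"]-h))*1000).round(2),"F",(M.T@o["ft_force"]).round(2),o["gripper_width"].round(4))
                                                                                                               ^^^^^^^^^^^^^^^^^^^^^^^^
AttributeError: 'float' object has no attribute 'round'
Traceback (most recent call last):
  File "m.py", line 5, in <module>
    print("t",round(o["t"],2),"pos mm",((M.T@(o["eef_pos"]-h))*1000).round(2),"F",(M.T@o["ft_force"]).round(2),o["gripper_width"].round(4))
                                                                                                               ^^^^^^^^^^^^^^^^^^^^^^^^
AttributeError: 'float' object has no attribute 'round'
```

```bash
sed -i 's/o\["gripper_width"\].round(4)/round(o["gripper_width"],4)/' m.py; python3 m.py
```

```text
t 7.2 pos mm [  4.42   2.73 -12.5 ] F [ -3.43  -7.77 -20.79] 0.0116
```

The pull is 21 N with only 1.3 mm of motion, so the catch appears to hold. I'll ease to about 15 N and hold it.

```bash
python3 -m creep '[[0.001,0.018,-0.026,0,0,0,-1],[0,0,0,0,0,0,-1]]' >/dev/null; python3 m.py
python3 -m creep '[[0,0,0,0,0,0,-1],[0,0,0,0,0,0,-1]]' >/dev/null; python3 m.py
```

```text
t 7.4 pos mm [  4.3    2.66 -12.65] F [ -1.91  -5.25 -14.06] 0.0116
t 7.6 pos mm [  4.3    2.68 -12.64] F [ -1.34  -5.98 -13.74] 0.0116
```

```bash
python3 -m creep '[[0,-0.004,0.006,0,0,0,-1],[0,0,0,0,0,0,-1],[0,0,0,0,0,0,-1]]' >/dev/null; python3 m.py
python3 -m creep '[[0,0,0,0,0,0,-1],[0,0,0,0,0,0,-1],[0,0,0,0,0,0,-1],[0,0,0,0,0,0,-1]]' >/dev/null; python3 m.py
python3 - <<'E'
from h import *
import cv2
r=env.read_camera("top"); cv2.imwrite("pics/top5.png",cv2.resize(r["color"][140:290,240:390,::-1],None,fx=4,fy=4))
r=env.read_camera("wrist"); cv2.imwrite("pics/wrist5.png",r["color"][:,:,::-1])
E
```

```text
t 7.9 pos mm [  4.33   2.66 -12.61] F [ -1.75  -5.57 -15.98] 0.0116
t 8.3 pos mm [  4.33   2.67 -12.61] F [ -2.48  -5.67 -15.54] 0.0118
```

View pics/wrist5.png

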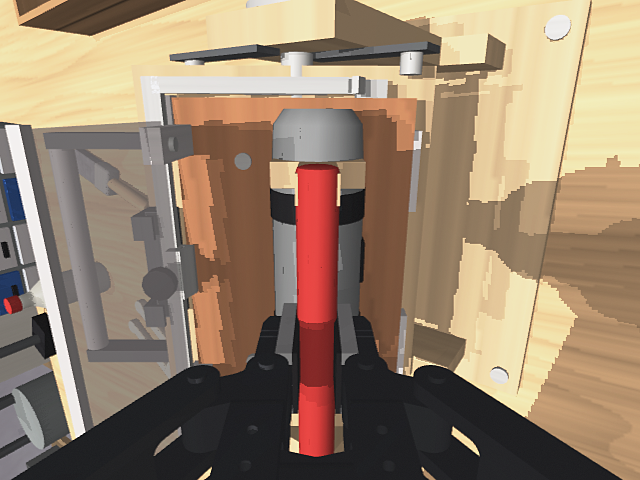

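The pull held at about 15.5 N for 0.5 s with no creep, so the catch holds. I'll unload, open and retreat square to the board, then rotate to point down while moving over to the turning bar.

```bash
python3 -m creep '[[0.002,0.029,-0.041,0,0,0,-1],[0,0,0,0,0,0,0.3],[0,0,0,0,0,0,0.4],[0,0,0,0,0,0,0.4],[0,0,0,0,0,0,0.4],[0,0,0,0,0,0,0.4]]'; python3 m.py
python3 -m creep '[[-0.025,-0.33,0.475,0,0,0,0.4],[-0.05,-0.667,0.955,0,0,0,0.4],[-0.05,-0.667,0.955,0,0,0,0.4],[-0.05,-0.667,0.955,0,0,0,0.4],[-0.05,-0.667,0.955,0,0,0,0.4],[-0.05,-0.667,0.955,0,0,0,0.4],[-0.025,-0.33,0.475,0,0,0,0.4]]'; python3 m.py
```

```text
t: 9.0
eef_pos: [0.55, -0.0734, 0.2238]
eef_rot: [-0.301, 0.953, -0.037, 0.012]
ft_force: [0.0, 0.3, -0.4]
gripper_width: 0.0596
t 9.0 pos mm [  4.02   2.55 -12.44] F [ 0.02 -0.   -0.51] 0.0596
t: 9.7
eef_pos: [0.5441, -0.155, 0.3402]
eef_rot: [-0.3, 0.953, -0.038, 0.013]
ft_force: [0.1, -0.2, 0.4]
gripper_width: 0.0596
t 9.7 pos mm [  3.76   2.08 129.85] F [ 0.08 -0.08  0.42] 0.0596
```

```bash
python3 -m creep '[[0.1,0.6,0.6,-0.727,0.057,0,0.1],[0.1,1,0.6,-0.727,0.057,0,0.1],[0.1,1,0.6,-0.727,0.057,0,0.1],[0.1,1,0.5,-0.727,0.057,0,0.1],[0.1,1,0.5,-0.727,0.057,0,0.1],[0.1,1,0.2,-0.727,0.057,0,0.1],[0.1,1,0,0,0,0,0.1],[0.1,1,0,0,0,0,0.1],[0.1,1,0,0,0,0,0.1],[0.1,1,0,0,0,0,0.1]]'
python3 -m creep '[[0,1,0,0,0,0,0.1],[0,1,0,0,0,0,0.1],[0,0,0,0,0,0,0.1]]'
python3 - <<'E'
from h import *
import cv2
p,M,S=frame(0.55588,-.01919,1.49264)
r=env.read_camera("wrist"); cv2.imwrite("pics/wrist6.png",r["color"][:,:,::-1])
o=env.get_obs(); w,a,b,c=o["eef_rot"];C=R.from_quat([a,b,c,w]).as_matrix()
bar=p+M@[.126,0,0]
print(C.round(3).tolist(),S.T@(o["eef_pos"]-bar),o["ft_force"],o["q"].round(2),o["gripper_width"])
print(proj(r,[bar,bar+S@[0,.06,0],bar-S@[0,.06,0]]).round(), proj(r,[o["eef_pos"]+C@[0,0,d] for d in(0,.05,.1,.2)]).round(1).tolist())
E
```

```text
t: 10.7
eef_pos: [0.5638, 0.0396, 0.3983]
eef_rot: [0.0, 0.999, -0.039, 0.0]
ft_force: [0.3, -0.8, 0.5]
gripper_width: 0.0466
t: 11.0
eef_pos: [0.5636, 0.0816, 0.3982]
eef_rot: [-0.001, 0.999, -0.037, 0.0]
ft_force: [-0.1, -0.1, 0.3]
gripper_width: 0.0469
[[0.997, -0.076, 0.0], [-0.076, -0.997, 0.0], [0.0, -0.0, -1.0]] [-3.87644198e-03 -1.28373099e-04  1.60908258e-01] [-0.94182654 -1.18262201  0.48331429] [-0.08  0.31 -0.22  1.5   0.07  1.34 -1.96] 0.04748484465141885
[[314. 219.]
 [314. 291.]
 [314. 139.]] [[321.6, 321.4], [320.5, 273.4], [319.8, 243.4], [318.9, 207.7]]
```

View pics/wrist6.png

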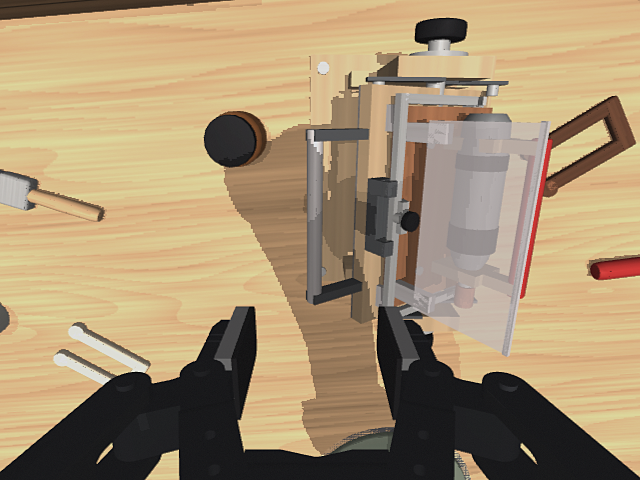

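The bar shows at u≈314, v 135–298, against a predicted 314, 139–291. I'll descend with a 4 mm correction.

```bash
python3 -m creep '[[0,0.1,-0.99,0,0,0,0.1],[0,0.1,-0.99,0,0,0,0.1],[0,0,-0.99,0,0,0,0.1],[0,0,-0.99,0,0,0,0.1],[0,0,-0.99,0,0,0,0.1],[0,0,-0.99,0,0,0,0.1],[0,0,-0.99,0,0,0,0.1],[0,0,-0.99,0,0,0,0.1],[0,0,-0.99,0,0,0,0.1],[0,0,0,0,0,0,0.1]]'
python3 - <<'E'
from h import *
import cv2
p,M,S=frame(0.55588,-.01919,1.49264)
r=env.read_camera("wrist"); cv2.imwrite("pics/wrist7.png",r["color"][:,:,::-1])
o=env.get_obs()
bar=p+M@[.126,0,0]
print(S.T@(o["eef_pos"]-bar),o["ft_force"])
E
```

```text
t: 12.05
eef_pos: [0.5629, 0.0816, 0.218]
eef_rot: [0.001, 0.999, -0.039, -0.001]
ft_force: [-0.4, 0.9, -0.6]
gripper_width: 0.0468
[-0.00185182  0.00017743 -0.01771252] [0.48432416 0.22447005 0.76693444]
```

View pics/wrist7.png

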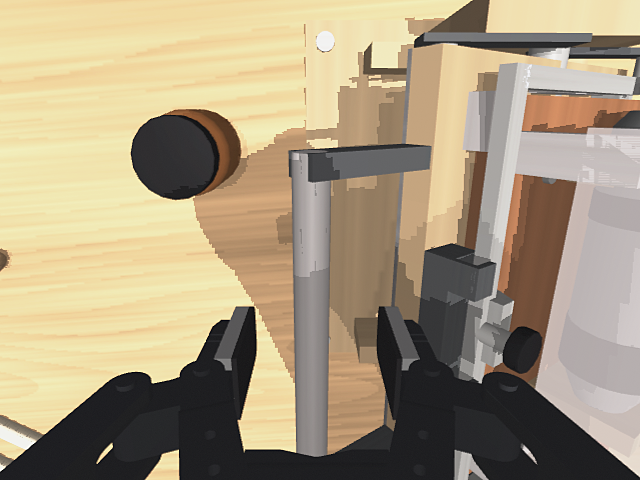

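```bash
python3 -m creep '[[0,0.12,0,0,0,0,0.1],[0,0,0,0,0,0,-0.5],[0,0,0,0,0,0,-1],[0,0,0,0,0,0,-1],[0,0,0,0,0,0,-1],[0,0,0,0,0,0,-1]]' 40
cat > b.py <<'E'
from h import *
p,M,S=frame(0.55588,-.01919,1.49264)
o=env.get_obs()
d=S.T@(o["eef_pos"]+[0,0,.0177]-p); phi=np.degrees(np.arctan2(d[2],d[0]))
print("t",round(o["t"],2),"grasp rel pivot mm",(d*1000).round(1),"rad",round(np.hypot(d[0],d[2])*1000,1),"phi",phi.round(1),"theta",round(np.radians(phi-35),3),"F",(S.T@o["ft_force"]).round(1),"w",round(o["gripper_width"],4),"tq",o["torque"].round(2),"q",o["q"].round(2))
E
python3 b.py
```

```text
t: 12.7
eef_pos: [0.5642, 0.0834, 0.2208]
eef_rot: [0.001, 0.999, -0.04, 0.001]
ft_force: [-3.5, -8.8, 8.9]
gripper_width: 0.0106
t 12.7 grasp rel pivot mm [102.9  -0.3  73.5] rad 126.5 phi 35.6 theta 0.01 F [-9.   2.9  8.9] w 0.0106 tq [-1.95  0.65  0.03] q [-0.09  0.45 -0.22  1.75  0.12  0.95 -2.01]
```

The bar is gripped: the grasp point lies 126.5 mm from the axle, against a nominal 126. I'll work out the arc increments.

```bash
cat > arc.py <<'E'
from h import *
import sys
def arc(a0,a1,step):
    p,M,S=frame(0.55588,-.01919,1.49264)
    n=int(np.ceil((a1-a0)/step-1e-9)); A=np.radians(np.linspace(a0,a1,n+1))
    P=(S@(np.array([np.cos(A),0*A,np.sin(A)])*.126)).T/.02
    Q=np.round(P-P[0],2); 
    for i in range(n): print(round(np.degrees(A[i+1]),1),np.round(Q[i+1]-Q[i],2).tolist())
arc(*map(float,sys.argv[1:]))
E
python3 arc.py 35 75 4; python3 arc.py 75 180 4.2
```

```text
39.0 [-0.02, -0.26, 0.35]
43.0 [-0.02, -0.29, 0.33]
47.0 [-0.03, -0.31, 0.31]
51.0 [-0.02, -0.33, 0.29]
55.0 [-0.03, -0.35, 0.27]
59.0 [-0.03, -0.37, 0.24]
63.0 [-0.03, -0.38, 0.21]
67.0 [-0.03, -0.4, 0.19]
71.0 [-0.03, -0.41, 0.15]
75.0 [-0.04, -0.42, 0.13]
79.2 [-0.04, -0.45, 0.1]
83.4 [-0.03, -0.45, 0.07]
87.6 [-0.04, -0.46, 0.04]
91.8 [-0.03, -0.46, 0.0]
96.0 [-0.04, -0.46, -0.03]
100.2 [-0.03, -0.46, -0.06]
104.4 [-0.04, -0.45, -0.1]
108.6 [-0.03, -0.44, -0.13]
112.8 [-0.04, -0.43, -0.17]
117.0 [-0.03, -0.42, -0.19]
121.2 [-0.03, -0.4, -0.23]
125.4 [-0.03, -0.38, -0.25]
129.6 [-0.03, -0.37, -0.28]
133.8 [-0.03, -0.34, -0.31]
138.0 [-0.02, -0.32, -0.33]
142.2 [-0.03, -0.3, -0.35]
146.4 [-0.02, -0.27, -0.38]
150.6 [-0.02, -0.24, -0.39]
154.8 [-0.01, -0.21, -0.41]
159.0 [-0.02, -0.18, -0.43]
163.2 [-0.01, -0.15, -0.43]
167.4 [-0.01, -0.12, -0.45]
171.6 [0.0, -0.08, -0.46]
175.8 [-0.01, -0.05, -0.45]
180.0 [0.0, -0.02, -0.47]
```

```bash
python3 -m creep '[[-0.02,-0.26,0.35,0,0,0,-1],[-0.02,-0.29,0.33,0,0,0,-1],[-0.03,-0.31,0.31,0,0,0,-1],[-0.02,-0.33,0.29,0,0,0,-1]]'>/dev/null; python3 b.py
python3 -m creep '[[-0.03,-0.35,0.27,0,0,0,-1],[-0.03,-0.37,0.24,0,0,0,-1],[-0.03,-0.38,0.21,0,0,0,-1],[-0.03,-0.4,0.19,0,0,0,-1],[-0.03,-0.41,0.15,0,0,0,-1],[-0.04,-0.42,0.13,0,0,0,-1]]'>/dev/null; python3 b.py
```

```text
t 13.1 grasp rel pivot mm [81.2 -0.2 98.7] rad 127.8 phi 50.6 theta 0.272 F [ 4.3 -2.3 -8.6] w 0.0104 tq [ 1.01 -0.63 -0.01] q [-0.05  0.42 -0.22  1.74  0.1   1.   -1.96]
t 13.7 grasp rel pivot mm [ 36.9  -0.3 124.3] rad 129.6 phi 73.4 theta 0.671 F [14.2  5.  16.9] w 0.0106 tq [ 3.56  0.73 -0.17] q [ 0.02  0.38 -0.21  1.72  0.09  1.04 -1.86]
```

```bash
python3 - <<'E'
from h import *
import cv2
r=env.read_camera("wrist"); cv2.imwrite("pics/wrist8.png",r["color"][:,:,::-1])
r=env.read_camera("side"); cv2.imwrite("pics/side8.png",cv2.resize(r["color"][150:310,240:400,::-1],None,fx=3.7,fy=3.7))
E
python3 b.py
```

```text
t 13.8 grasp rel pivot mm [ 35.   -0.3 124.4] rad 129.2 phi 74.3 theta 0.685 F [ 3.7  7.  22.5] w 0.0106 tq [ 1.03  1.42 -0.09] q [ 0.02  0.38 -0.21  1.72  0.09  1.04 -1.86]
```

View pics/wrist8.png

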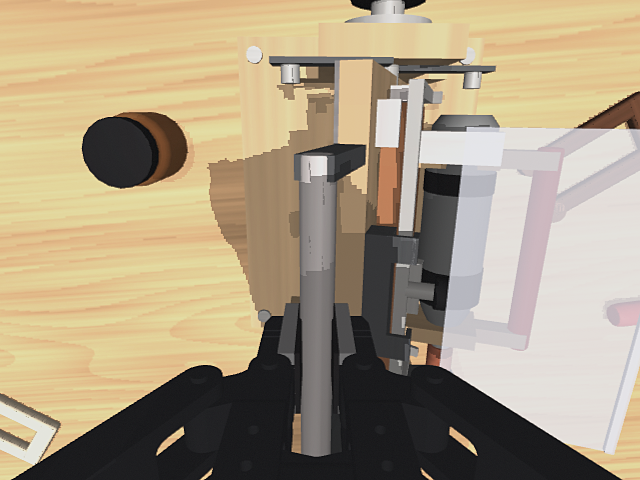

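View pics/side8.png

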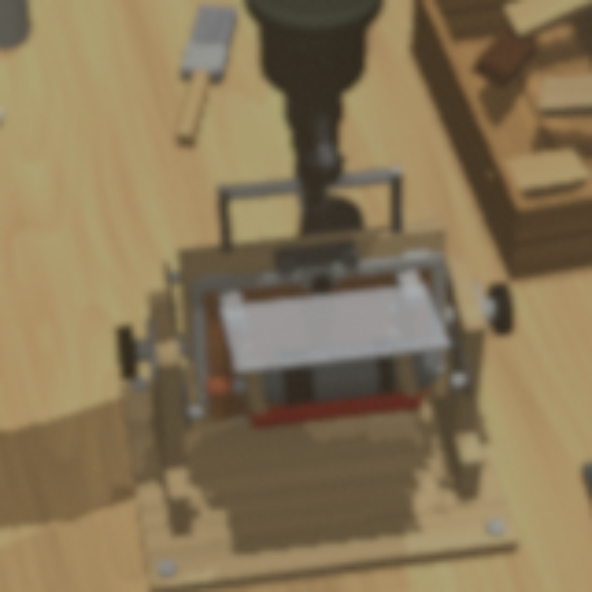

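Geometry looks right; the fingers are just commanded about 2 mm low. I'll correct that and continue.

```bash
python3 -m creep '[[-0.04,-0.4,0.22,0,0,0,-1],[-0.03,-0.45,0.07,0,0,0,-1],[-0.04,-0.46,0.04,0,0,0,-1],[-0.03,-0.46,0,0,0,0,-1],[-0.04,-0.46,-0.03,0,0,0,-1]]'>/dev/null; python3 b.py
python3 -m creep '[[-0.03,-0.46,-0.06,0,0,0,-1],[-0.04,-0.45,-0.1,0,0,0,-1],[-0.03,-0.44,-0.13,0,0,0,-1],[-0.04,-0.43,-0.17,0,0,0,-1],[-0.03,-0.42,-0.19,0,0,0,-1]]'>/dev/null; python3 b.py
```

```text
t 14.3 grasp rel pivot mm [-9.500e+00 -1.000e-01  1.293e+02] rad 129.6 phi 94.2 theta 1.033 F [ 7.9 -5.1 -3.8] w 0.0105 tq [ 1.76 -0.88 -0.07] q [ 0.09  0.37 -0.2   1.73  0.08  1.05 -1.78]
t 14.8 grasp rel pivot mm [-5.400e+01 -1.000e-01  1.161e+02] rad 128.0 phi 115.0 theta 1.396 F [6.1 1.8 5.1] w 0.0102 tq [ 1.68  0.2  -0.06] q [ 0.16  0.38 -0.18  1.74  0.08  1.02 -1.69]
```

```bash
python3 -m creep '[[-0.03,-0.4,-0.23,0,0,0,-1],[-0.03,-0.38,-0.25,0,0,0,-1],[-0.03,-0.37,-0.28,0,0,0,-1],[-0.03,-0.34,-0.31,0,0,0,-1],[-0.02,-0.32,-0.33,0,0,0,-1]]'>/dev/null; python3 b.py
python3 -m creep '[[-0.03,-0.3,-0.35,0,0,0,-1],[-0.02,-0.27,-0.38,0,0,0,-1],[-0.02,-0.24,-0.39,0,0,0,-1],[-0.01,-0.21,-0.41,0,0,0,-1]]'>/dev/null; python3 b.py
```

```text
t 15.3 grasp rel pivot mm [-91.  -0.  88.] rad 126.6 phi 136.0 theta 1.763 F [2.6 2.9 8.6] w 0.01 tq [ 1.01  0.53 -0.14] q [ 0.22  0.42 -0.17  1.77  0.08  0.96 -1.63]
t 15.7 grasp rel pivot mm [-112.     0.    57.3] rad 125.8 phi 152.9 theta 2.058 F [1.  3.3 7.2] w 0.0106 tq [ 0.42  0.61 -0.07] q [ 0.25  0.46 -0.16  1.79  0.09  0.9  -1.6 ]
```

```bash
python3 -m creep '[[-0.02,-0.18,-0.43,0,0,0,-1],[-0.01,-0.15,-0.43,0,0,0,-1],[-0.01,-0.12,-0.43,0,0,0,-1],[0,-0.06,-0.35,0,0,0,-1],[0,-0.03,-0.25,0,0,0,-1]]'>/dev/null; python3 b.py
python3 -m creep '[[0,-0.02,-0.15,0,0,0,-1],[0,-0.01,-0.15,0,0,0,-1],[0,-0.01,-0.1,0,0,0,-1],[0,0,0,0,0,0,-1]]'>/dev/null; python3 b.py
```

```text
t 16.2 grasp rel pivot mm [-1.243e+02  1.000e-01  1.940e+01] rad 125.8 phi 171.1 theta 2.376 F [-8.6  3.9  9.6] w 0.0104 tq [-1.77  0.82 -0.07] q [ 0.26  0.51 -0.15  1.82  0.1   0.82 -1.59]
t 16.6 grasp rel pivot mm [-1.254e+02  1.000e-01  1.130e+01] rad 125.9 phi 174.8 theta 2.441 F [-10.7   0.4   1.8] w 0.0102 tq [-2.06  0.32 -0.  ] q [ 0.26  0.52 -0.15  1.83  0.11  0.8  -1.59]
```

```bash
python3 -m creep '[[0,-0.05,-0.12,0,0,0,-1],[0,0,-0.12,0,0,0,-1],[0,0,0,0,0,0,-1]]'>/dev/null; python3 b.py
python3 -m creep '[[0,0,-0.12,0,0,0,-1],[0,0,-0.12,0,0,0,-1],[0,0,0,0,0,0,-1]]'>/dev/null; python3 b.py
```

```text
t 16.9 grasp rel pivot mm [-1.259e+02  1.000e-01  6.500e+00] rad 126.1 phi 177.0 theta 2.479 F [-7.7  1.7  1.8] w 0.0105 tq [-1.26  0.44 -0.04] q [ 0.26  0.52 -0.15  1.83  0.11  0.79 -1.59]
t 17.2 grasp rel pivot mm [-1.262e+02  1.000e-01  1.700e+00] rad 126.2 phi 179.2 theta 2.517 F [-8.9  1.   0.5] w 0.0107 tq [-1.72  0.35 -0.05] q [ 0.26  0.53 -0.15  1.83  0.11  0.78 -1.59]
```

```bash
python3 -m creep '[[0,0,-0.1,0,0,0,-1],[0,0,0,0,0,0,-1]]'>/dev/null; python3 b.py
python3 -m creep '[[0,0,-0.05,0,0,0,-1],[0,0,0,0,0,0,-1]]'>/dev/null; python3 b.py
python3 -m creep '[[0,0,-0.05,0,0,0,-1],[0,0,0,0,0,0,-1]]'>/dev/null; python3 b.py
python3 - <<'E'
from h import *
import cv2
r=env.read_camera("side"); cv2.imwrite("pics/side9.png",cv2.resize(r["color"][150:310,240:400,::-1],None,fx=3.7,fy=3.7))
r=env.read_camera("wrist"); cv2.imwrite("pics/wrist9.png",r["color"][:,:,::-1])
E
```

```text
t 17.4 grasp rel pivot mm [-1.262e+02  1.000e-01 -2.000e-01] rad 126.2 phi -179.9 theta -3.751 F [-9.9  1.2  2.7] w 0.0103 tq [-1.64  0.53 -0.07] q [ 0.26  0.53 -0.15  1.83  0.11  0.78 -1.6 ]
t 17.6 grasp rel pivot mm [-1.262e+02  1.000e-01 -1.100e+00] rad 126.2 phi -179.5 theta -3.744 F [-10.9   3.2   5.7] w 0.0105 tq [-1.59  0.72 -0.04] q [ 0.26  0.53 -0.15  1.83  0.11  0.78 -1.6 ]
t 17.8 grasp rel pivot mm [-1.263e+02  1.000e-01 -2.200e+00] rad 126.3 phi -179.0 theta -3.735 F [-9.9  2.1  3.5] w 0.0103 tq [-1.9   0.57 -0.04] q [ 0.26  0.54 -0.15  1.84  0.11  0.78 -1.6 ]
```

View pics/side9.png

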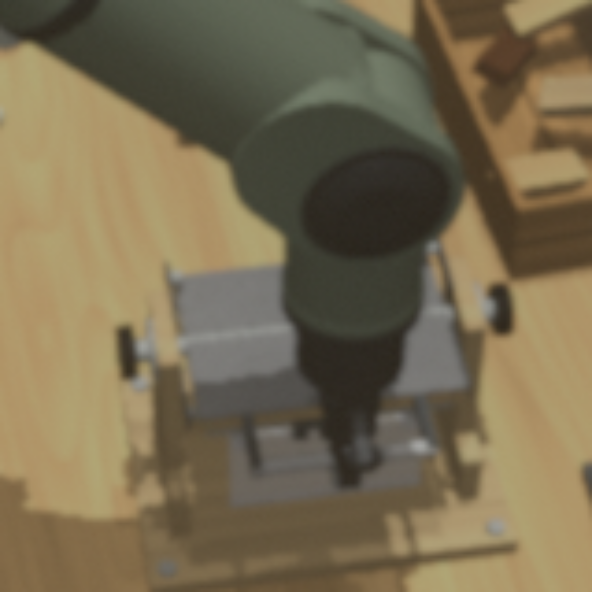

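View pics/wrist9.png

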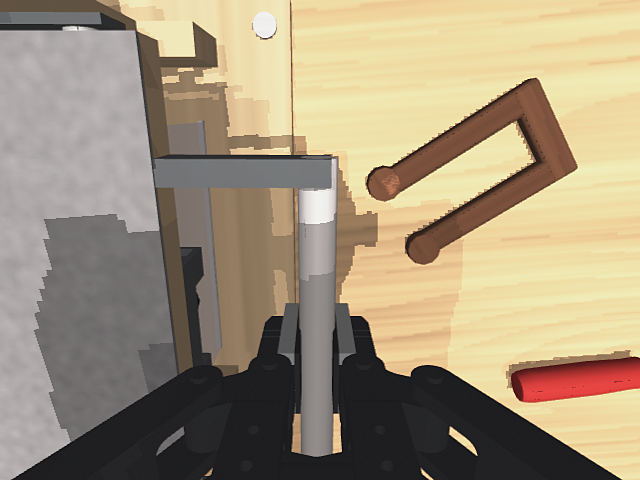

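The panel is nearly level, with the tool underneath. There's no stop force yet, so I'll creep down further.

```bash
python3 -m creep '[[0,-0.05,-0.06,0,0,0,-1],[0,0,0,0,0,0,-1]]'>/dev/null; python3 b.py
python3 -m creep '[[0,0,-0.06,0,0,0,-1],[0,0,0,0,0,0,-1]]'>/dev/null; python3 b.py
python3 -m creep '[[0,0,-0.06,0,0,0,-1],[0,0,0,0,0,0,-1]]'>/dev/null; python3 b.py
```

```text
t 18.1 grasp rel pivot mm [-1.263e+02  1.000e-01 -3.400e+00] rad 126.3 phi -178.4 theta -3.725 F [-4.8  2.7  3.1] w 0.0101 tq [-0.75  0.68 -0.01] q [ 0.26  0.54 -0.15  1.84  0.11  0.77 -1.59]
t 18.3 grasp rel pivot mm [-1.263e+02  1.000e-01 -4.100e+00] rad 126.4 phi -178.2 theta -3.72 F [-3.8  6.5 14.8] w 0.01 tq [-0.63  1.45 -0.11] q [ 0.26  0.54 -0.15  1.84  0.11  0.77 -1.59]
t 18.5 grasp rel pivot mm [-126.4   -0.    -4.3] rad 126.5 phi -178.1 theta -3.719 F [-3.5 14.3 34.5] w 0.0102 tq [-0.26  2.91 -0.06] q [ 0.26  0.54 -0.15  1.84  0.11  0.77 -1.59]
```

The force jumped to 34 N, so the stop is reached. I'll unload, release with a small opening and go straight up.

```bash
python3 -m creep '[[0,0,0.1,0,0,0,-1],[0,0,0,0,0,0,-1]]'>/dev/null; python3 b.py
python3 -m creep '[[0,0,0,0,0,0,-0.5],[0,0,0,0,0,0,-0.2],[0,0,0,0,0,0,-0.1],[0,0,0,0,0,0,-0.1],[0,0,0,0,0,0,-0.1]]'>/dev/null; python3 b.py
python3 - <<'E'
from h import *
import cv2
r=env.read_camera("wrist"); cv2.imwrite("pics/wrist10.png",r["color"][:,:,::-1])
E
```

```text
t 18.7 grasp rel pivot mm [-1.263e+02  1.000e-01 -3.600e+00] rad 126.4 phi -178.4 theta -3.724 F [-5.   4.7  6.9] w 0.0104 tq [-0.64  0.91 -0.05] q [ 0.26  0.54 -0.15  1.84  0.11  0.77 -1.59]
t 19.2 grasp rel pivot mm [-125.1   -0.2   -4.5] rad 125.2 phi -178.0 theta -3.717 F [-0.3 -0.  -0. ] w 0.038 tq [ 0.01 -0.   -0.02] q [ 0.26  0.54 -0.15  1.84  0.11  0.77 -1.59]
```

View pics/wrist10.png

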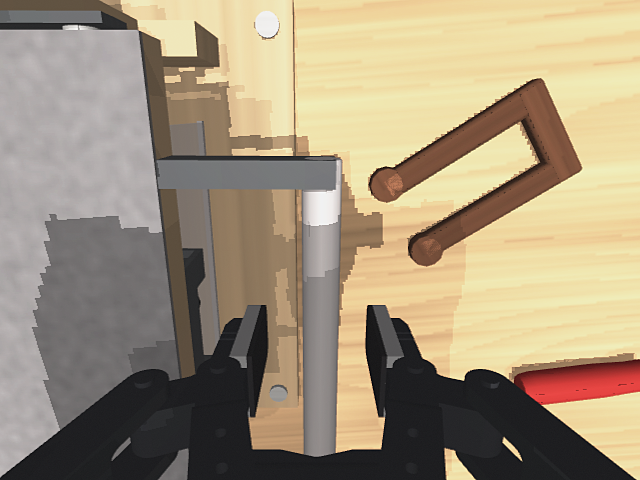

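The bar at u≈320 is free between the jaws. I'll go straight up.

```bash
python3 -m creep '[[0,0,0.4,0,0,0,-0.1],[0,0,0.8,0,0,0,-0.1],[0,0,1,0,0,0,-0.1],[0,0,1,0,0,0,-0.1],[0,0,1,0,0,0,-0.1],[0,0,1,0,0,0,-0.1],[0,0,1,0,0,0,-0.1],[0,0,1,0,0,0,-0.1],[0,0,1,0,0,0,-0.1],[0,0,1,0,0,0,-0.1]]'
python3 -m creep '[[0,-1,0,0,0,0,-0.1],[0,-1,0,0,0,0,-0.1],[0,-1,0,0,0,0,-0.1],[0,-1,0,0,0,0,-0.1],[0,-1,0,0,0,0,-0.1],[0,-1,0,0,0,0,-0.1],[0,-1,0,0,0,0,-0.1],[0,-1,0,0,0,0,-0.1],[0,0,0,0,0,0,-0.1],[0,0,0,0,0,0,-0.1]]'
python3 - <<'E'
from h import *
import cv2
for c,b in(("side",(150,330,240,400)),("top",(130,310,190,430))):
    r=env.read_camera(c); cv2.imwrite(f"pics/{c}11.png",cv2.resize(r["color"][b[0]:b[1],b[2]:b[3],::-1],None,fx=3.2,fy=3.2))
    p,M,S=frame(0.55588,-.01919,1.49264,2.531)
    print(c,(proj(r,[p+M@[.126,.06,0],p+M@[.126,-.06,0],p+M@[-.01,.06,.092],p+M@[-.01,-.06,.092]])-[b[2],b[0]])*3.2)
E
```

```text
t: 20.25
eef_pos: [0.5461, -0.144, 0.3284]
eef_rot: [-0.0, 0.999, -0.039, 0.001]
ft_force: [-0.1, -0.1, 0.4]
gripper_width: 0.0386
t: 21.25
eef_pos: [0.5461, -0.304, 0.3271]
eef_rot: [-0.0, 0.999, -0.039, 0.0]
ft_force: [-0.2, 0.9, 0.0]
gripper_width: 0.0384
side [[226.05323126 405.70825732]
 [367.671392   388.18697968]
 [203.19352904 353.02398349]
 [332.05902606 337.47396691]]
top [[562.47353362 358.48187629]
 [571.4840474  213.06595025]
 [394.25647982 357.82151627]
 [404.20204596 221.21739229]]
```

View pics/side11.png

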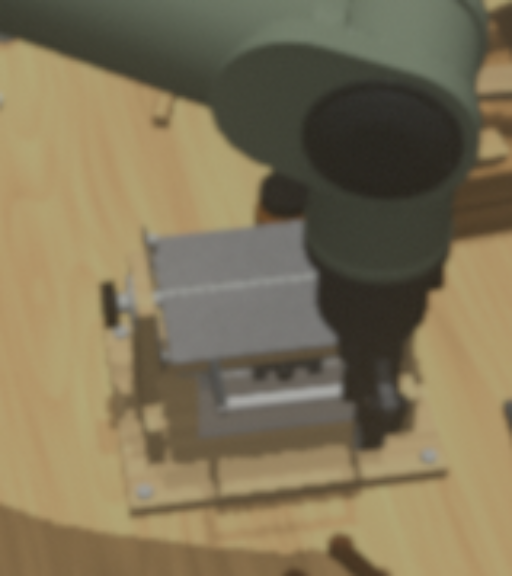

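View pics/top11.png

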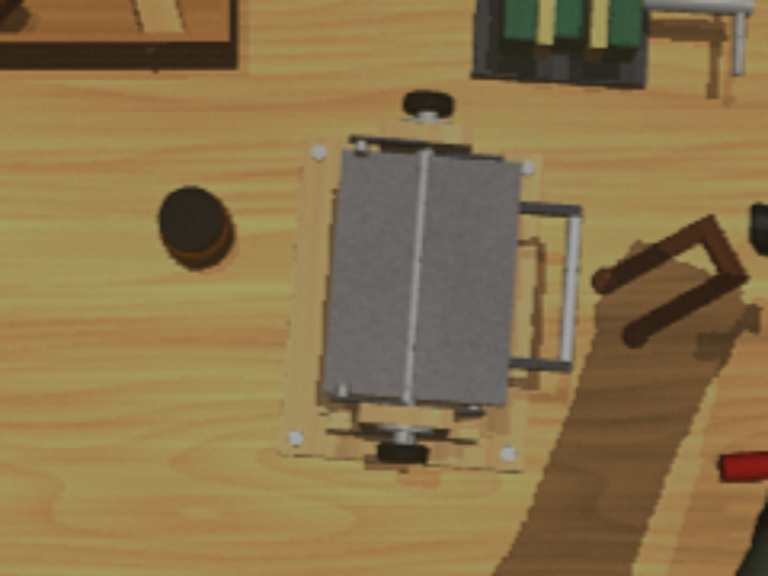

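```bash
python3 - <<'E'
from h import *
import cv2
p,M,S=frame(0.55588,-.01919,1.49264,2.531)
r=env.read_camera("side"); print("side backstop pred",((proj(r,[p+M@[.056,.075,.128],p+M@[.056,-.075,.128],p+M@[.056,.075,.092]])-[240,150])*3.2).round())
im=cv2.resize(r["color"][220:320,280:380,::-1],None,fx=6,fy=6,interpolation=cv2.INTER_CUBIC); cv2.imwrite("pics/side12.png",im)
print("pred zoom",((proj(r,[p+M@[.056,.075,.128],p+M@[.056,-.075,.128]])-[280,220])*6).round())
E
```

```text
side backstop pred [[198. 436.]
 [361. 416.]
 [197. 411.]]
pred zoom [[131. 397.]
 [436. 359.]]
```

View pics/side12.png

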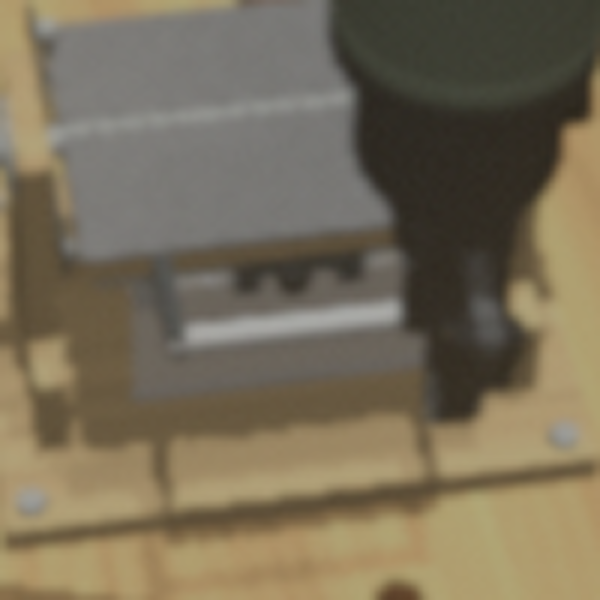

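The backstop's edge shows from (132,397), against a predicted (131,397), so the board is held at its home position under the level panel. The robot is clear, so I'm handing in.

```bash
python3 -c "
from bench import env
o=env.get_obs();print(o['t'],o['ft_force'])
print(env.sign_off())"
```

```text
21.4 [-0.87362301  0.65990473 -0.27838606]
the job is handed in; nothing more can be done
None
```

The flip-top is turned over to its stowed stop, with the tool board held upside down beneath it. I handed the job in at 21.4 s; no verdict is reported.

- **Tug:** I pulled the red handle square to the board at about 14–16 N for roughly 0.9 s. The first steps briefly reached 21 N. The handle gave only about 1.3 mm and did not creep, so the catch had already snapped and no pressing was needed.
- **Turn:** I turned it by the bar at about 0.7 rad/s, slowing towards the end. The side force reached about 22 N at one point because my path ran about 2 mm low there, and I corrected it. At the stop the force rose to about 34 N, and I backed off before letting go.
- **Last checks:** The bar and the backstop edge appear within about a millimetre of where they should be when stowed with the board home. The force reading was near zero with the gripper clear of everything. My arm-based angle read about 2° past the stop, which I put down to the bar shifting a few millimetres in the fingers. I only looked at the other items in the pictures and did not measure them. Those I could see had not visibly moved.

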